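# Close the leaf drill jig on a glass bar and bolt it

### The job

Get the drill jig ready for drilling, only pushing with the fingertips: push the glass bar along its rails until its end is up against the jig's end stop, push the hinged leaf over and down until it is fully shut on the bar, then push the slide bolt by its knob fully home over the leaf. The bar is glass, so push gently, do not lift it out of the jig, and leave the other things on the bench where they are.

Things in the scene. Friction and masses are not known exactly. Their poses are not given: they have to be found in the camera images.
- drill_jig: Bare-metal leaf drill jig screwed to the bench, fixed. Origin: on the bench, under the place of the bar's centre when home. z up, +y along the rails towards end stop and hinge, +x away from the robot (yaw varies). Base plate 12 mm thick, x -70..+36, y -96..+84 mm; its top is the floor the bar slides on. Rails x +-13.5 to +-20, y -28..+50, tops z 24 mm; no rails from y -28 to -96.
- end_stop (a point): Middle of the end stop's face, at jig (0, 50, 20) mm; the stop's top is at z 28 mm. The bar is home when its +y end touches this face.
- glass_bar: Loose blue glass bar, 25 (x) x 100 (y) x 18 mm (z), about 0.14 kg, lying between the rails along jig y, 1 mm play each side. Origin: centre of its underside. It starts 18 to 38 mm short of the end stop, its -y end sticking out of the rails over the open floor; home, its origin is at jig (0, 0, 12) mm. A light push (about 1 N) on its -y end slides it.
- leaf (a joint): Angle of the hinged steel leaf, rad: 0 = shut (level over the bar), 1.57 = upright, 2.0 = widest. Starts open, 1.3 to 1.85; a stiff hinge keeps it wherever it is left; about 3 N near the nose, towards jig -y and then down, shuts it. Under the nose a heel 16 mm deep drops in behind the bar's -y end with 2.5 mm play: if the bar is not home the heel lands on it and the leaf stays up.
- hinge_pin (a point): Middle of the leaf's hinge pin, at jig (0, 68, 36) mm; the pin runs along jig x, between two cheeks x +-22.5 to +-31, y 58..78 mm, up to z 46 mm.
- leaf_nose (a point): Middle of the nose edge on the leaf's top face (looks up when shut, to jig +y when upright), 132 mm from the pin and 4 mm above its level; follows the leaf. Leaf 40 mm wide (x +-20), 8 mm thick; a thumb lip reaches 9 mm past the nose; a brass bush 28 mm across stands 5 mm proud of the top face 68 mm from the pin. Shut: top at jig z 40, nose at y -64 mm.
- bolt (a joint): Travel of the slide bolt in m, along jig +x: 0 = drawn back, 0.020 = fully home (end of travel, 17 mm over the leaf's edge). Starts at 0 to 0.002; about 2 N of friction; stays where left. It passes 1.5 mm above the shut leaf; it cannot go over a leaf that is not shut, nor can the leaf shut past a bolt that is home.
- bolt_knob (a point): Middle of the bolt's black upright knob, 13 mm in diameter, z 55 to 71 mm (this point z 61.5), at jig (-58, -35) mm drawn back, (-38, -35) mm home; follows the bolt. The bolt's housing round it is fixed: x -66..-23, y -48..-22 mm, tops z 51 mm beside the knob and 54 mm at the strap in front of it (x -31..-23).
- suction_dop: Loose hand tool: black rubber cup 52 mm across with an upright wooden stick, 62 mm tall, standing behind the jig. Not to be disturbed. Origin: centre of its underside.
- glass_octagon: Loose pale eight-sided glass piece, 55 mm across, 42 mm tall, behind the jig. Not to be disturbed. Origin: centre of its underside.
- brass_weight: Loose small brass weight with a knob, 32 mm across, 28 mm tall, behind the jig. Not to be disturbed. Origin: centre of its underside.
- caliper: Loose metal caliper 61x190x10 mm lying beyond the jig's hinge end. Not to be disturbed. Origin: centre of its underside.
- marker: Loose white marker 19x123x20 mm lying between the jig and the robot. Not to be disturbed. Origin: centre of its underside.
- flat_brush: Loose flat brush with wooden handle 43x161x13 mm lying beyond the jig's open end. Not to be disturbed. Origin: centre of its underside.
Things that resemble listed ones, but are neither listed nor needed, are in the scene too. What is shaped like the glass_bar but yellow is not meant.

How it is judged:
On the way, in this order (a step that is already met when the one before it is completed fails the run):
1. the bar has been pushed up to the end stop (y of glass_bar in the frame of drill_jig between -0.006 and 0.003 m and z of glass_bar in the frame of drill_jig between 0.009 and 0.016 m and angle between the y axis of glass_bar and the y axis of drill_jig, either way round below 0.08 rad), for 0.05 s.
2. the leaf has been pushed shut on the bar (value of joint leaf below 0.04 rad), for 0.1 s.
3. the bolt has been pushed home over the leaf (value of joint bolt above 0.017 m), for 0.1 s.
At the end, for the whole second after the job is handed in: The glass bar lies flat in the rails with its end within 3.5 mm of the end stop, the leaf is shut (below 0.04 rad), the bolt is out by more than 17 of its 20 mm over the leaf, and all is at rest (y of glass_bar in the frame of drill_jig between -0.0035 and 0.003 m and z of glass_bar in the frame of drill_jig between 0.009 and 0.016 m and angle between the y axis of glass_bar and the y axis of drill_jig, either way round below 0.08 rad and value of joint leaf below 0.04 rad and value of joint bolt above 0.017 m and linear speed of glass_bar below 0.01 m/s and velocity of joint leaf below 0.05 rad/s and velocity of joint bolt below 0.01 m/s); the robot touches nothing.
It fails at once if the glass bar was lifted (more than 12 mm above the jig's floor) instead of pushed (height (world z) of glass_bar above 0.024 m).
It fails at once if the glass bar was pressed hard (over 60 N by the fingers or the leaf) (contact force between any of the fingers, leaf and glass_bar above 60 N).
It fails at once if another thing on the bench was moved by more than 25 mm (distance of any of suction_dop, glass_octagon, brass_weight, caliper, marker, flat_brush from where it was at the start of the episode above 0.025 m).
It also fails if it takes over 51 s, if anything falls off the work surface, if the arm or the gripper's body presses on something with over 40 N, if the wrist force passes 120 N, or if a joint passes its speed limit or range.

### The arm

A 6-joint arm with a two-finger parallel gripper is mounted at the origin on a cart in front of the work surface, level with it; the furniture and walls round the work are solid. World frame = base frame: x ahead of the robot, y to its left, z up, the work surface at z = 0. Lengths are in m, angles in rad, forces in N, time in s.
With the tool pointing down it reaches from about 0.4 to 0.825 m from the base axis. Payload 7 kg.
Tool frame: the origin (TCP) lies at the very end of the fingers, on their centre line; the grasp point (between the pads) lies 19 mm behind it; z points along the fingers, y is the line along which they close (so a half turn about z gives the same grasp; the last joint's range is limited). The gripper opens to 88 mm and grips with 3 to 60 N. Pads are 19 mm wide; open, the fingers measure 130 mm over their backs; the gripper's body (78 mm by 193 mm) begins 47 mm behind the grasp point.
Start: joints at [-0.84, 0.359, 0.012, 0, -1.224, -0.288], TCP at [0.289, -0.61, 0.227] pointing down, gripper open.
Joint ranges: [-3.07, 3.07], [-1.43, 2.12], [-1.02, 1.25], [-3.03, 1.67], [-3.05, -0], [-3.03, 3.03]. Speed limits (rad/s): [2.39, 2.39, 3.01, 3.14, 3.14, 3.14].

### API

Orientations are given as [roll, pitch, yaw] about the fixed x, y, z axes, in that order (R = Rz(yaw) Ry(pitch) Rx(roll)).
In Python, from station import arm gives the robot as it stands. The module is installed in compiled form; this text tells all that it offers.
- The arm moves only by the shell command python3 -m crank 'ROWS' [FORCE]. ROWS is JSON, a list of rows, each an object of numbers: "dx", "dy", "dz": the shift along the world's x, y, z in m; "twist": the turn about the world's z in degrees; "grip": the opening, from -1 (shut) to 1 (fully open). A call has exactly 5 rows; each row is the pose to reach, as a shift and turn from the pose commanded when the call began; what a row does not reach only later rows make up. A row lasts 1/12 s, in which the tool goes at most 41.7 mm and 7.16 degrees, less where a joint would pass 70% of its speed; a pose out of reach is approached as far as the arm can. A call with a gripper value outside its range is refused whole. The fingers move at their own pace and stop on an object; FORCE is the grip in N (left out, the last holds). Time passes only in rows, so rows that repeat a pose let the fingers close, or fill a call up. It gives the time, the measured TCP pose, the force, the opening and the grip force at its end, in the units of the state.
- arm.get_state(): the state, without advancing time (a new reading comes with each control period).
- arm.grab_frame(name): name is "scene" or "top" or "wrist"; returns the picture (400x640x3 uint8, red, green, blue); there is no depth.
- arm.get_calibration(name): a dict with "fx", "fy", "cx", "cy" (pixels), "k1" (the pictures are not rectified: a ray, as slopes to the right and down, at radius r is drawn at 1 + k1 r^2 times it, then the intrinsics apply), "cam_to_world" (4x4, takes a point from camera to world coordinates); the wrist camera has in their place "tool_from_camera" (4x4, takes a point from camera to tool coordinates, whose origin is the TCP and whose axes are the flange's). Camera axes: x right, y down, z forward; pixel columns grow to the right and rows downward; lengths in m; the calibration is good to about 2 mm. A picture is of the moment at which its call begins: read the wrist's pose just before it. get_calibration takes no time and is no camera call.
- arm.job_done(): hands the job in; it is judged then, once.
The state is a dict: "t": time; "q": joint angles; "qd": joint speeds; "joint_efforts": joint torques, N m; "eef_pos": TCP position; "ee_rot": TCP orientation; "force": force on the tool from outside, world axes, zero at the start; "moment": the same for the moment, N m; "width": finger opening in m; "gripper_force": force on a finger pad.
Only numpy, scipy, OpenCV 4.12 (cv2) and the standard library are available. Lean on these libraries where they do the work, as an engineer would, in place of code of your own. Each camera call takes 0.05 s, during which the arm holds its last target. There are 200 camera calls.

## Working session

There is one attempt and no reset: what is moved stays moved. The work goes in short steps, Python scripts to look and compute and a shell command to move; the robot and the scene stay as the last step left them, time stands still between calls to the robot, and variables do not carry over. Pictures are saved under pics/ and viewed, at most 10 in all, crops included, and the job is handed in when it is done.

```bash
mkdir -p pics
cat > h.py <<'E'
import numpy as np, cv2
from station import arm
def ray(name,u,v):
    c=arm.get_calibration(name)
    xd,yd=(u-c['cx'])/c['fx'],(v-c['cy'])/c['fy']
    x,y=xd,yd
    for _ in range(20):
        s=1+c['k1']*(x*x+y*y); x,y=xd/s,yd/s
    T=np.array(c['cam_to_world']); return T[:3,3],T[:3,:3]@np.array([x,y,1.])
def onplane(name,u,v,z):
    o,d=ray(name,u,v); return o+d*(z-o[2])/d[2]
def proj(name,P):
    c=arm.get_calibration(name); T=np.linalg.inv(np.array(c['cam_to_world']))
    p=T[:3,:3]@np.array(P)+T[:3,3]; x,y=p[:2]/p[2]; s=1+c['k1']*(x*x+y*y)
    return c['fx']*x*s+c['cx'],c['fy']*y*s+c['cy']
def save(name,fn):
    im=arm.grab_frame(name); cv2.imwrite('pics/'+fn,im[:,:,::-1]); return im
E
python3 - <<'E'
from h import *
print(arm.get_state()); 
for n in('top','scene'):
    save(n,n+'0.png'); print(n,arm.get_calibration(n))
E
```

```text
{'t': 0.0, 'q': array([-8.39935445e-01,  3.59410280e-01,  1.10713818e-02, -3.49655070e-04,
       -1.22410341e+00, -2.88075141e-01]), 'qd': array([ 0.00175581,  0.00105217, -0.00124594,  0.0007112 , -0.00042536,
       -0.00018416]), 'joint_efforts': array([ 8.72300570e-04, -5.82718885e+01,  2.93068010e+01,  6.99769601e+00,
        6.82326776e-03, -1.58555595e-04]), 'eef_pos': array([ 0.28896268, -0.60948412,  0.2256131 ]), 'ee_rot': array([ 3.13992111e+00, -1.52527618e-04, -2.69892587e+00]), 'force': array([-0.70421359, -0.09281462, -0.29357733]), 'moment': array([-0.00931538, -0.00718183,  0.00955425]), 'gripper_force': 0.0, 'width': 0.087591861030768}
top {'fx': 398.76913520739265, 'fy': 398.76913520739265, 'cx': 319.80596926782925, 'cy': 201.27802827626638, 'k1': 0.009366044233262157, 'cam_to_world': array([[ 0.01371258, -0.98306252,  0.1827568 ,  0.34713511],
       [-0.99979505, -0.01620258, -0.01213841,  0.01281468],
       [ 0.01489395, -0.18255289, -0.98308322,  1.14069484],
       [ 0.        ,  0.        ,  0.        ,  1.        ]])}
scene {'fx': 493.6393203541507, 'fy': 493.6393203541507, 'cx': 322.46067813511354, 'cy': 202.7544474026111, 'k1': -0.1265699754343827, 'cam_to_world': array([[-0.82206048, -0.30856806,  0.47854188,  0.07811756],
       [-0.56939482,  0.44183594, -0.69323195,  0.69799981],
       [ 0.00247223, -0.84235785, -0.53891292,  0.61916573],
       [ 0.        ,  0.        ,  0.        ,  1.        ]])}
```

View pics/top0.png

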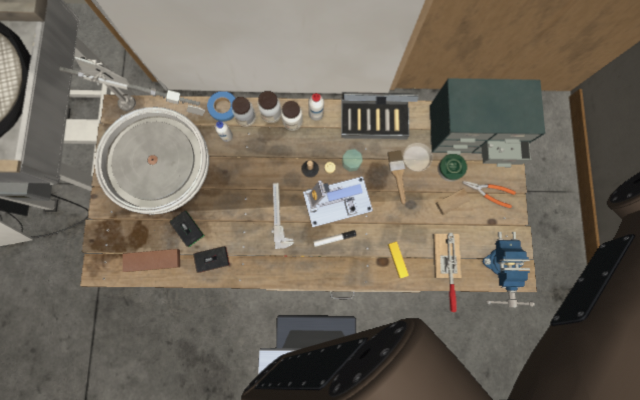

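View pics/scene0.png

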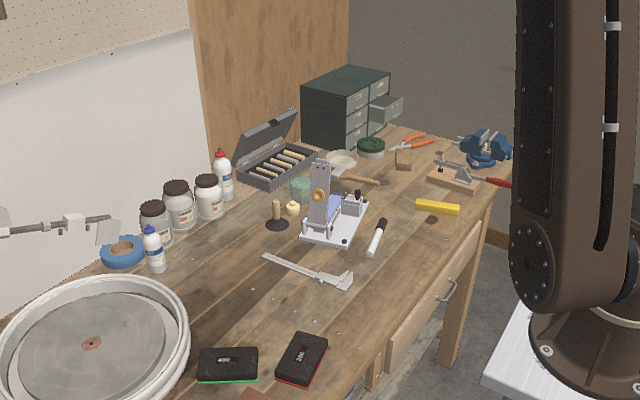

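The top view shows the jig at about (337,200), with the hinge end towards the left (world +y). The leaf is upright in both views, at scene pixel (320,195). I'll crop in closer next.

Run:
```python
from h import *
a=cv2.imread('pics/top0.png')[165:240,290:390]; b=cv2.imread('pics/scene0.png')[140:260,270:400]
a=cv2.resize(a,None,fx=6,fy=6,interpolation=cv2.INTER_CUBIC)[:, :600]; 
cv2.imwrite('pics/c1.png',a)
cv2.imwrite('pics/c2.png',cv2.resize(b,None,fx=5,fy=5,interpolation=cv2.INTER_CUBIC))
```

```text
(no output)
```

View pics/c1.png

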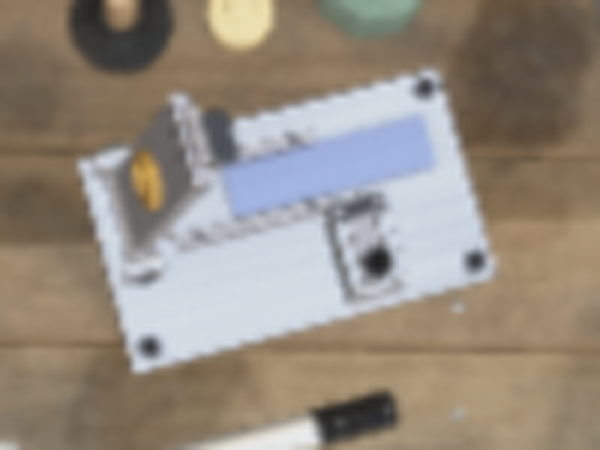

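View pics/c2.png

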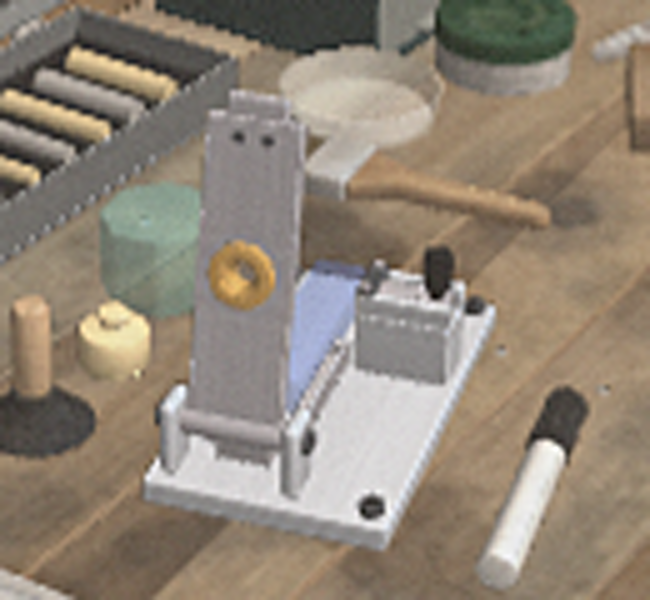

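The jig plate corners in crop c1 are at about (82,162), (435,70), (495,272) and (134,372). The bar's -y end is at about (432,140), the knob at (377,262) and the bush at (148,180). In c2 the nose edge runs from (208,112) to (303,122).

```bash
cat > m.py <<'E'
from h import *
from scipy.optimize import least_squares
ca=lambda u,v:(290+(u+.5)/6-.5,165+(v+.5)/6-.5)
cb=lambda u,v:(270+(u+.5)/5-.5,140+(v+.5)/5-.5)
W=[onplane('top',*ca(*p),.012)[:2] for p in[(82,162),(435,70),(495,272),(134,372)]]
J=np.array([(36,84),(36,-96),(-70,-96),(-70,84)])/1000
W=np.array(W)
def R(a): return np.array([[np.cos(a),-np.sin(a)],[np.sin(a),np.cos(a)]])
s=least_squares(lambda p:((J@R(p[2]).T+p[:2])-W).ravel(),[.5,0,0]); x,y,a=s.x
print('jig',x,y,np.degrees(a),'res',s.fun*1000)
inv=lambda w:(R(a).T@(np.array(w)-[x,y]))
def jw(p): p=np.array(p)/1000; return np.append(R(a)@p[:2]+[x,y],p[2])
if __name__=='__main__':
    for n,p,z in[('barend',(428,113),.03),('barend',(437,167),.03),('knob',(377,258),.071)]:
        print(n,inv(onplane('top',*ca(*p),z)[:2])*1000)
    for th in np.arange(1.2,1.95,.1):
        c,sn=np.cos(th),np.sin(th)
        f=lambda r,h,xx:jw((xx,68-r*c+h*sn,36+r*sn+h*c))
        print(round(th,2),'nose top',[np.round(proj('top',f(132,4,xx)),1) for xx in(-20,20)],'scene',[np.round(proj('scene',f(132,4,xx)),1) for xx in(20,-20)],np.round(proj('top',f(68,9,0)),1),np.round(proj('scene',f(68,9,0)),1))
    print('meas scene',cb(208,112),cb(303,122),'bush',ca(148,180),cb(242,275),'top nose',ca(205,180),ca(178,98))
    print('knob scene',proj('scene',jw((-58,-35,71))),cb(440,250))
    for p in[(36,84,12),(-70,84,12),(-70,-96,12)]: print(proj('scene',jw(p)))
    print(cb(146,485),cb(385,540),cb(492,305))
E
python3 m.py
```

```text
jig 0.5735686665197318 -0.041467527246562864 15.970682674177484 res [ 0.39715061  2.07526837  1.34026765 -0.4152979  -1.51294347 -1.37388517
 -0.22447479 -0.2860853 ]
barend [ 11.64252745 -82.73790756]
barend [-14.71864422 -79.50630619]
knob [-55.10043435 -34.14738139]
1.2 nose top [array([329.7, 194.2]), array([325.5, 179.2])] scene [array([315.4, 160.3]), array([334.6, 163.4])] [316.8 194.1] [320.4 193.7]
1.3 nose top [array([324.9, 195.2]), array([320.7, 180.2])] scene [array([313.3, 161.5]), array([332.6, 164.6])] [314.3 194.7] [319.3 194.8]
1.4 nose top [array([319.9, 196.3]), array([315.8, 181.2])] scene [array([311. , 163.3]), array([330.6, 166.5])] [311.9 195.3] [318.2 196.3]
1.5 nose top [array([314.8, 197.6]), array([310.7, 182.4])] scene [array([308.7, 165.8]), array([328.5, 169. ])] [309.3 195.9] [317. 198.]
1.6 nose top [array([309.7, 198.9]), array([305.6, 183.8])] scene [array([306.3, 169. ]), array([326.3, 172.3])] [306.9 196.6] [315.9 200.1]
1.7 nose top [array([304.6, 200.4]), array([300.5, 185.2])] scene [array([303.9, 172.8]), array([324.1, 176.2])] [304.4 197.4] [314.7 202.5]
1.8 nose top [array([299.6, 201.9]), array([295.6, 186.8])] scene [array([301.5, 177.3]), array([321.8, 180.8])] [302.1 198.2] [313.6 205.1]
1.9 nose top [array([294.8, 203.5]), array([290.8, 188.4])] scene [array([299.1, 182.4]), array([319.6, 186. ])] [299.8 199. ] [312.5 208. ]
meas scene (311.2, 162.0) (330.2, 164.0) bush (314.25, 194.58333333333334) (318.0, 194.6) top nose (323.75, 194.58333333333334) (319.25, 180.91666666666666)
knob scene (np.float64(359.1115065121421), np.float64(190.8430082717781)) (357.6, 189.6)
(np.float64(298.845086351926), np.float64(235.82195982188765))
(np.float64(348.1110278935478), np.float64(245.99142593397391))
(np.float64(369.9916606073719), np.float64(200.65733061981692))
(298.8, 236.6) (346.6, 247.6) (368.0, 200.6)
```

```bash
python3 - <<'E'
from m import *
for n,p in dict(pre=(4,-105,22),barhome=(4,-59.5,22),leafpre=(4,75,140),bolt=(-95,-35,57),bolth=(-65.5,-35,57)).items(): print(n,np.round(jw(p),4))
print('yaw target deg',np.degrees(a)-90, 'brush tip',inv(onplane('top',404,202,.01)[:2]),'cab',onplane('top',432,150,.2))
E
python3 -m crank '[{"dx":0.013,"dy":0.039,"twist":6.5,"grip":-1},{"dx":0.026,"dy":0.078,"twist":13,"grip":-1},{"dx":0.039,"dy":0.117,"twist":19.5,"grip":-1},{"dx":0.052,"dy":0.156,"twist":26,"grip":-1},{"dx":0.065,"dy":0.195,"twist":32.5,"grip":-1}]' 10
python3 -m crank '[{"dx":0.013,"dy":0.039,"twist":6.5,"grip":-1},{"dx":0.026,"dy":0.078,"twist":13,"grip":-1},{"dx":0.039,"dy":0.117,"twist":19.5,"grip":-1},{"dx":0.052,"dy":0.156,"twist":26,"grip":-1},{"dx":0.065,"dy":0.195,"twist":32.5,"grip":-1}]' 10
```

```text
jig 0.5735686665197318 -0.041467527246562864 15.970682674177484 res [ 0.39715061  2.07526837  1.34026765 -0.4152979  -1.51294347 -1.37388517
 -0.22447479 -0.2860853 ]
pre [ 0.6063 -0.1413  0.022 ]
barhome [ 0.5938 -0.0976  0.022 ]
leafpre [0.5568 0.0317 0.14  ]
bolt [ 0.4919 -0.1013  0.057 ]
bolth [ 0.5202 -0.0931  0.057 ]
yaw target deg -74.02931732582252 brush tip [-0.06968432 -0.19134727] cab [ 0.65521622 -0.27379048  0.2       ]invalid input at $[0]: expected keys dx, dy, dz, twist, grip
invalid input at $[0]: expected keys dx, dy, dz, twist, grip
```

```bash
python3 -m crank '[{"dx":0.013,"dy":0.039,"dz":0,"twist":6.5,"grip":-1},{"dx":0.026,"dy":0.078,"dz":0,"twist":13,"grip":-1},{"dx":0.039,"dy":0.117,"dz":0,"twist":19.5,"grip":-1},{"dx":0.052,"dy":0.156,"dz":0,"twist":26,"grip":-1},{"dx":0.065,"dy":0.195,"dz":0,"twist":32.5,"grip":-1}]' 10
python3 -m crank '[{"dx":0.013,"dy":0.039,"dz":0,"twist":6.5,"grip":-1},{"dx":0.026,"dy":0.078,"dz":0,"twist":13,"grip":-1},{"dx":0.039,"dy":0.117,"dz":0,"twist":19.5,"grip":-1},{"dx":0.052,"dy":0.156,"dz":0,"twist":26,"grip":-1},{"dx":0.065,"dy":0.195,"dz":0,"twist":32.5,"grip":-1}]' 10
```

```text
t: 0.52
eef_pos: [0.3541, -0.4131, 0.2261]
ee_rot: [3.141, 0.0, -2.127]
force: [1.2, -0.5, 0.8]
width: 0.06
gripper_force: 0.0
t: 0.93
eef_pos: [0.4191, -0.2179, 0.2265]
ee_rot: [-3.141, 0.0, -1.559]
force: [1.3, 0.5, 0.8]
width: 0.0266
gripper_force: 0.0
```

```bash
python3 -m crank '[{"dx":0.037,"dy":0.015,"dz":0,"twist":3.1,"grip":-1},{"dx":0.074,"dy":0.030,"dz":0,"twist":6.1,"grip":-1},{"dx":0.111,"dy":0.045,"dz":0,"twist":9.2,"grip":-1},{"dx":0.148,"dy":0.06,"dz":0,"twist":12.2,"grip":-1},{"dx":0.185,"dy":0.075,"dz":0,"twist":15.3,"grip":-1}]'
python3 -m crank '[{"dx":0,"dy":0,"dz":-0.02,"twist":0,"grip":-1},{"dx":0,"dy":0,"dz":-0.04,"twist":0,"grip":-1},{"dx":0,"dy":0,"dz":-0.07,"twist":0,"grip":-1},{"dx":0,"dy":0,"dz":-0.1,"twist":0,"grip":-1},{"dx":0,"dy":0,"dz":-0.1,"twist":0,"grip":-1}]'
python3 - <<'E'
from m import *
st=arm.get_state(); p=st['eef_pos']; print(p, inv(p[:2]), st['force'])
im=save('wrist','w1.png'); print(arm.get_calibration('wrist'))
E
```

```text
t: 1.35
eef_pos: [0.6056, -0.1436, 0.2263]
ee_rot: [3.141, 0.0, -1.294]
force: [0.0, -1.3, 1.1]
width: 0.0006
gripper_force: 0.0
t: 1.77
eef_pos: [0.6, -0.1444, 0.12]
ee_rot: [3.132, 0.004, -1.299]
force: [-0.7, 0.2, -1.3]
width: 0.0002
gripper_force: 0.0
jig 0.5735686665197318 -0.041467527246562864 15.970682674177484 res [ 0.39715061  2.07526837  1.34026765 -0.4152979  -1.51294347 -1.37388517
 -0.22447479 -0.2860853 ]
[ 0.60004199 -0.14438997  0.12003288] [-0.00286712 -0.10623392] [-0.72551254  0.18481825 -1.34149945]
{'fx': 333.9852562042314, 'fy': 333.9852562042314, 'cx': 323.3042730067502, 'cy': 198.50625999825664, 'k1': -0.029195546392602634, 'tool_from_camera': array([[-7.21324567e-04, -9.64002130e-01, -2.65893539e-01,
         7.17301637e-02],
       [ 9.99999701e-01, -7.69413736e-04,  7.66928291e-05,
        -2.31684548e-04],
       [-2.78514191e-04, -2.65893404e-01,  9.64002396e-01,
        -1.57008469e-01],
       [ 0.00000000e+00,  0.00000000e+00,  0.00000000e+00,
         1.00000000e+00]])}
```

View pics/w1.png

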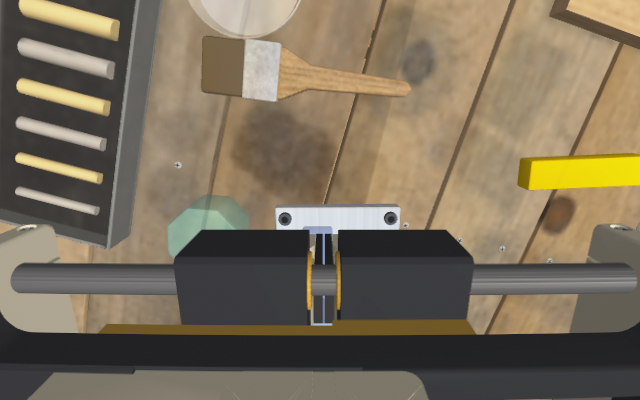

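The wrist view shows the plate's -y edge from (276,207) to (400,207), with screws at (285,219) and (391,218). The bar's end shows at (317,229), between the fingers and the plate edge.

```bash
cat >> h.py <<'E'
from scipy.spatial.transform import Rotation as Ro
def wray(u,v,pos,rot,z):
    c=arm.get_calibration('wrist'); xd,yd=(u-c['cx'])/c['fx'],(v-c['cy'])/c['fy']; x,y=xd,yd
    for _ in range(20):
        s=1+c['k1']*(x*x+y*y); x,y=xd/s,yd/s
    T=np.array(c['tool_from_camera']); A=Ro.from_euler('xyz',rot).as_matrix()
    o=A@T[:3,3]+pos; d=A@T[:3,:3]@np.array([x,y,1.]); return o+d*(z-o[2])/d[2]
E
python3 - <<'E'
from m import *
st=arm.get_state(); p,r=st['eef_pos'],st['ee_rot']; print(p,r)
for n,u,v,z in[('+x edge',276,206,.012),('-x edge',400,206,.012),('bar L',303,227,.03),('bar R',331,227,.03)]: print(n,inv(wray(u,v,p,r,z)[:2])*1000)
E
```

```text
jig 0.5735686665197318 -0.041467527246562864 15.970682674177484 res [ 0.39715061  2.07526837  1.34026765 -0.4152979  -1.51294347 -1.37388517
 -0.22447479 -0.2860853 ]
[ 0.60171008 -0.14484543  0.12335833] [ 3.13460359e+00  1.95237219e-03 -1.29764661e+00]
+x edge [ 37.75750524 -98.42640108]
-x edge [-66.44592864 -97.53480508]
bar L [ 14.47493823 -86.20343571]
bar R [ -7.8270581  -86.00487711]
```

```bash
python3 -m crank '[{"dx":0,"dy":0,"dz":-0.03,"twist":0,"grip":-1},{"dx":0,"dy":0,"dz":-0.06,"twist":0,"grip":-1},{"dx":0,"dy":0,"dz":-0.085,"twist":0,"grip":-1},{"dx":0,"dy":0,"dz":-0.1,"twist":0,"grip":-1},{"dx":0,"dy":0,"dz":-0.103,"twist":0,"grip":-1}]'
python3 -m crank '[{"dx":0,"dy":0,"dz":0,"twist":0,"grip":-1},{"dx":-0.0005,"dy":0.002,"dz":0,"twist":0,"grip":-1},{"dx":-0.001,"dy":0.004,"dz":0,"twist":0,"grip":-1},{"dx":-0.0015,"dy":0.006,"dz":0,"twist":0,"grip":-1},{"dx":-0.002,"dy":0.008,"dz":0,"twist":0,"grip":-1}]'
python3 - <<'E'
from m import *
st=arm.get_state(); print(st['eef_pos'],inv(st['eef_pos'][:2])*1000,st['ee_rot'],st['force'])
E
```

```text
t: 2.23
eef_pos: [0.6036, -0.145, 0.0226]
ee_rot: [3.139, 0.001, -1.297]
force: [-0.6, 0.6, -0.4]
width: 0.0003
gripper_force: 0.0
t: 2.65
eef_pos: [0.6029, -0.1366, 0.0249]
ee_rot: [-3.14, -0.0, -1.297]
force: [-0.1, 0.6, -0.2]
width: 0.0004
gripper_force: 0.0
jig 0.5735686665197318 -0.041467527246562864 15.970682674177484 res [ 0.39715061  2.07526837  1.34026765 -0.4152979  -1.51294347 -1.37388517
 -0.22447479 -0.2860853 ]
[ 0.60289115 -0.13659923  0.02492458] [  2.01566191 -99.52781223] [-3.13954204e+00 -4.84845644e-04 -1.29714626e+00] [-0.14229682  0.55871967 -0.16573851]
```

```bash
python3 -m crank '[{"dx":-0.0008,"dy":0.003,"dz":-0.001,"twist":0.1,"grip":-1},{"dx":-0.0017,"dy":0.006,"dz":-0.002,"twist":0.2,"grip":-1},{"dx":-0.0025,"dy":0.009,"dz":-0.002,"twist":0.2,"grip":-1},{"dx":-0.0033,"dy":0.0115,"dz":-0.002,"twist":0.2,"grip":-1},{"dx":-0.004,"dy":0.014,"dz":-0.002,"twist":0.2,"grip":-1}]'
python3 -m crank '[{"dx":-0.0008,"dy":0.003,"dz":0,"twist":0,"grip":-1},{"dx":-0.0017,"dy":0.006,"dz":0,"twist":0,"grip":-1},{"dx":-0.0025,"dy":0.009,"dz":0,"twist":0,"grip":-1},{"dx":-0.0033,"dy":0.0115,"dz":0,"twist":0,"grip":-1},{"dx":-0.004,"dy":0.014,"dz":0,"twist":0,"grip":-1}]'
python3 -m crank '[{"dx":-0.0004,"dy":0.0014,"dz":0,"twist":0,"grip":-1},{"dx":-0.0008,"dy":0.0028,"dz":0,"twist":0,"grip":-1},{"dx":-0.0011,"dy":0.004,"dz":0,"twist":0,"grip":-1},{"dx":-0.0014,"dy":0.005,"dz":0,"twist":0,"grip":-1},{"dx":-0.0017,"dy":0.006,"dz":0,"twist":0,"grip":-1}]'
python3 - <<'E'
from m import *
st=arm.get_state(); print(st['eef_pos'],inv(st['eef_pos'][:2])*1000,st['ee_rot'],st['force'])
E
```

```text
t: 3.07
eef_pos: [0.5982, -0.1227, 0.0217]
ee_rot: [-3.141, -0.0, -1.294]
force: [-0.3, -1.2, 1.3]
width: 0.0002
gripper_force: 0.9
t: 3.48
eef_pos: [0.5942, -0.1087, 0.0216]
ee_rot: [-3.142, -0.0, -1.294]
force: [0.3, -2.1, 1.3]
width: 0.0008
gripper_force: 1.0
t: 3.9
eef_pos: [0.5925, -0.1029, 0.0216]
ee_rot: [-3.141, -0.0, -1.294]
force: [0.4, -1.3, 0.9]
width: 0.0003
gripper_force: 1.2
jig 0.5735686665197318 -0.041467527246562864 15.970682674177484 res [ 0.39715061  2.07526837  1.34026765 -0.4152979  -1.51294347 -1.37388517
 -0.22447479 -0.2860853 ]
[ 0.5925363  -0.10286948  0.02160938] [  1.34105949 -64.25085804] [-3.14148839e+00 -7.72768519e-05 -1.29384565e+00] [ 0.38569387 -1.33629794  0.90119851]
```

Expected contact is near -59.5, so I'll creep until the force rises.

```bash
python3 -m crank '[{"dx":-0.0002,"dy":0.0006,"dz":0,"twist":0,"grip":-1},{"dx":-0.0004,"dy":0.0012,"dz":0,"twist":0,"grip":-1},{"dx":-0.0005,"dy":0.0018,"dz":0,"twist":0,"grip":-1},{"dx":-0.0007,"dy":0.0024,"dz":0,"twist":0,"grip":-1},{"dx":-0.0008,"dy":0.003,"dz":0,"twist":0,"grip":-1}]'
python3 -m crank '[{"dx":-0.0001,"dy":0.0003,"dz":0,"twist":0,"grip":-1},{"dx":-0.0002,"dy":0.0006,"dz":0,"twist":0,"grip":-1},{"dx":-0.0003,"dy":0.001,"dz":0,"twist":0,"grip":-1},{"dx":-0.0003,"dy":0.001,"dz":0,"twist":0,"grip":-1},{"dx":-0.0003,"dy":0.001,"dz":0,"twist":0,"grip":-1}]'
```

```text
t: 4.32
eef_pos: [0.5918, -0.1002, 0.0216]
ee_rot: [3.142, -0.0, -1.294]
force: [1.5, -8.7, 1.1]
width: 0.0003
gripper_force: 4.1
t: 4.73
eef_pos: [0.5917, -0.1002, 0.0217]
ee_rot: [3.142, -0.001, -1.294]
force: [2.3, -9.1, 0.5]
width: 0.0007
gripper_force: 5.3
```

```bash
python3 -m crank '[{"dx":0.001,"dy":-0.004,"dz":0,"twist":0,"grip":-1},{"dx":0.003,"dy":-0.012,"dz":0,"twist":0,"grip":-1},{"dx":0.003,"dy":-0.012,"dz":0.03,"twist":0,"grip":-1},{"dx":0.003,"dy":-0.012,"dz":0.065,"twist":0,"grip":-1},{"dx":0.003,"dy":-0.012,"dz":0.105,"twist":0,"grip":-1}]'
python3 -m crank '[{"dx":0,"dy":0,"dz":0.04,"twist":0,"grip":-1},{"dx":0,"dy":0,"dz":0.08,"twist":0,"grip":-1},{"dx":0,"dy":0,"dz":0.115,"twist":0,"grip":-1},{"dx":0,"dy":0,"dz":0.125,"twist":0,"grip":-1},{"dx":0,"dy":0,"dz":0.125,"twist":0,"grip":-1}]'
python3 - <<'E'
from h import *
b=save('scene','s2.png')[130:260,260:400]; t=save('top','t2.png')[165:240,290:390]
b=cv2.resize(b,(560,520),interpolation=cv2.INTER_CUBIC); cv2.imwrite('pics/s2c.png',b[:,:,::-1])
print(arm.get_state()['eef_pos'])
E
```

```text
t: 5.15
eef_pos: [0.5928, -0.1111, 0.1257]
ee_rot: [3.137, 0.002, -1.294]
force: [1.3, 0.6, -0.2]
width: 0.0006
gripper_force: 0.0
t: 5.57
eef_pos: [0.5961, -0.1109, 0.2557]
ee_rot: [-3.135, -0.001, -1.293]
force: [0.6, -0.1, -0.9]
width: 0.0005
gripper_force: 0.0
[ 0.59414528 -0.11070703  0.25136012]
```

View pics/s2c.png

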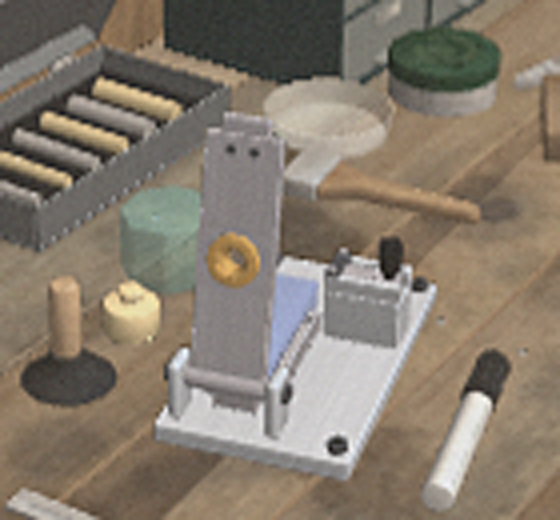

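The bar has gone in under the leaf, and its end now sits behind the bolt housing. Next I'll go over and behind the leaf.

```bash
python3 -m crank '[{"dx":-0.009,"dy":0.036,"dz":0,"twist":0,"grip":-1},{"dx":-0.018,"dy":0.073,"dz":0,"twist":0,"grip":-1},{"dx":-0.027,"dy":0.11,"dz":0,"twist":0,"grip":-1},{"dx":-0.036,"dy":0.147,"dz":0,"twist":0,"grip":-1},{"dx":-0.037,"dy":0.152,"dz":0,"twist":0,"grip":-1}]'
python3 -m crank '[{"dx":0,"dy":0,"dz":0,"twist":0,"grip":-1},{"dx":0,"dy":0,"dz":-0.035,"twist":0,"grip":-1},{"dx":0,"dy":0,"dz":-0.07,"twist":0,"grip":-1},{"dx":0,"dy":0,"dz":-0.1,"twist":0,"grip":-1},{"dx":0,"dy":0,"dz":-0.105,"twist":0,"grip":-1}]'
python3 -m crank '[{"dx":0,"dy":0,"dz":0,"twist":0,"grip":-1},{"dx":0.0005,"dy":-0.002,"dz":0,"twist":0,"grip":-1},{"dx":0.001,"dy":-0.005,"dz":0,"twist":0,"grip":-1},{"dx":0.002,"dy":-0.008,"dz":0,"twist":0,"grip":-1},{"dx":0.003,"dy":-0.011,"dz":0,"twist":0,"grip":-1}]'
python3 - <<'E'
from m import *
st=arm.get_state(); print(st['eef_pos'],inv(st['eef_pos'][:2])*1000,st['ee_rot'],st['force'])
E
```

```text
t: 6.08
eef_pos: [0.5555, 0.045, 0.2498]
ee_rot: [3.139, 0.001, -1.291]
force: [-0.7, -0.3, 0.0]
width: 0.0009
gripper_force: 0.0
t: 6.5
eef_pos: [0.5536, 0.0391, 0.1402]
ee_rot: [3.131, 0.0, -1.296]
force: [-0.8, -0.6, -1.3]
width: 0.0003
gripper_force: 0.0
t: 6.92
eef_pos: [0.5613, 0.0299, 0.1481]
ee_rot: [-3.139, 0.0, -1.294]
force: [-0.3, -0.0, -0.4]
width: 0.0006
gripper_force: 0.0
jig 0.5735686665197318 -0.041467527246562864 15.970682674177484 res [ 0.39715061  2.07526837  1.34026765 -0.4152979  -1.51294347 -1.37388517
 -0.22447479 -0.2860853 ]
[0.5613268  0.0298839  0.14812674] [ 7.86266218 71.96574422] [-3.13895054e+00  1.31411672e-04 -1.29388700e+00] [-0.33750637 -0.0044505  -0.39466221]
```

Run:
```python
from m import *
p=arm.get_state()['eef_pos']; prev=None
for th in [1.32,1.2,1.1,1.0,.9,.8,.7,.6,.5,.4,.3,.2,.1,.05,0]:
    r=115+5*(1.32-th)/1.32
    q=jw((6+2, 68-2-r*np.cos(th)+4*np.sin(th)+9.5, 36+r*np.sin(th)+4*np.cos(th)))
    print(th,np.round((q-p)*1000,1), None if prev is None else np.round((q-prev)*1000,1)); prev=q
```

```text
jig 0.5735686665197318 -0.041467527246562864 15.970682674177484 res [ 0.39715061  2.07526837  1.34026765 -0.4152979  -1.51294347 -1.37388517
 -0.22447479 -0.2860853 ]
1.32 [  5.9 -20.3   0.3] None
1.2 [  9.6 -33.2  -3.1] [  3.7 -12.9  -3.3]
1.1 [ 12.6 -43.7  -7.1] [  3.  -10.4  -4. ]
1.0 [ 15.5 -53.7 -12.2] [  2.9 -10.   -5.1]
0.9 [ 18.2 -63.2 -18.3] [ 2.7 -9.5 -6.1]
0.8 [ 20.8 -72.2 -25.4] [ 2.6 -8.9 -7.1]
0.7 [ 23.1 -80.4 -33.5] [ 2.4 -8.2 -8. ]
0.6 [ 25.3 -87.8 -42.4] [ 2.1 -7.4 -8.9]
0.5 [ 27.2 -94.4 -52. ] [ 1.9 -6.6 -9.6]
0.4 [  28.8 -100.   -62.3] [  1.6  -5.6 -10.3]
0.3 [  30.1 -104.6  -73.2] [  1.3  -4.6 -10.9]
0.2 [  31.1 -108.2  -84.5] [  1.   -3.6 -11.3]
0.1 [  31.8 -110.6  -96.2] [  0.7  -2.5 -11.7]
0.05 [  32.  -111.4 -102.1] [ 0.2 -0.8 -5.9]
0 [  32.2 -111.9 -108.1] [ 0.1 -0.5 -6. ]
```

```bash
python3 -m crank '[{"dx":0.003,"dy":-0.010,"dz":0,"twist":0,"grip":-1},{"dx":0.0055,"dy":-0.019,"dz":0,"twist":0,"grip":-1},{"dx":0.0075,"dy":-0.026,"dz":-0.001,"twist":0,"grip":-1},{"dx":0.0095,"dy":-0.033,"dz":-0.003,"twist":0,"grip":-1},{"dx":0.0111,"dy":-0.0385,"dz":-0.005,"twist":0,"grip":-1}]'
python3 -m crank '[{"dx":0.0015,"dy":-0.005,"dz":-0.002,"twist":0,"grip":-1},{"dx":0.0029,"dy":-0.01,"dz":-0.0045,"twist":0,"grip":-1},{"dx":0.0044,"dy":-0.015,"dz":-0.007,"twist":0,"grip":-1},{"dx":0.0057,"dy":-0.02,"dz":-0.01,"twist":0,"grip":-1},{"dx":0.007,"dy":-0.0247,"dz":-0.013,"twist":0,"grip":-1}]'
python3 - <<'E'
from m import *
st=arm.get_state(); print(st['eef_pos'],inv(st['eef_pos'][:2])*1000,st['ee_rot'],st['force'])
E
```

```text
t: 7.33
eef_pos: [0.5718, -0.0093, 0.1414]
ee_rot: [-3.141, 0.0, -1.294]
force: [0.1, 1.6, -0.6]
width: -0.0001
gripper_force: 0.5
t: 7.75
eef_pos: [0.5785, -0.0335, 0.1282]
ee_rot: [3.141, -0.0, -1.294]
force: [-0.1, 1.3, 0.2]
width: 0.0005
gripper_force: 0.4
jig 0.5735686665197318 -0.041467527246562864 15.970682674177484 res [ 0.39715061  2.07526837  1.34026765 -0.4152979  -1.51294347 -1.37388517
 -0.22447479 -0.2860853 ]
[ 0.57854177 -0.03352992  0.12816393] [6.96514704 6.26291285] [ 3.14131302e+00 -2.35360248e-05 -1.29367228e+00] [-0.05079456  1.30413592  0.18627177]
```

```bash
python3 -m crank '[{"dx":0.0013,"dy":-0.0045,"dz":-0.0035,"twist":0,"grip":-1},{"dx":0.0026,"dy":-0.009,"dz":-0.007,"twist":0,"grip":-1},{"dx":0.0038,"dy":-0.013,"dz":-0.011,"twist":0,"grip":-1},{"dx":0.005,"dy":-0.017,"dz":-0.015,"twist":0,"grip":-1},{"dx":0.006,"dy":-0.021,"dz":-0.0195,"twist":0,"grip":-1}]'
python3 -m crank '[{"dx":0.0011,"dy":-0.0036,"dz":-0.0046,"twist":0,"grip":-1},{"dx":0.0021,"dy":-0.007,"dz":-0.0094,"twist":0,"grip":-1},{"dx":0.003,"dy":-0.0102,"dz":-0.0142,"twist":0,"grip":-1},{"dx":0.0039,"dy":-0.013,"dz":-0.0193,"twist":0,"grip":-1},{"dx":0.0046,"dy":-0.0158,"dz":-0.0245,"twist":0,"grip":-1}]'
python3 -m crank '[{"dx":0.0008,"dy":-0.0024,"dz":-0.0054,"twist":0,"grip":-1},{"dx":0.0013,"dy":-0.0046,"dz":-0.0109,"twist":0,"grip":-1},{"dx":0.0018,"dy":-0.0065,"dz":-0.0165,"twist":0,"grip":-1},{"dx":0.0023,"dy":-0.0082,"dz":-0.0222,"twist":0,"grip":-1},{"dx":0.0026,"dy":-0.0094,"dz":-0.026,"twist":0,"grip":-1}]'
python3 - <<'E'
from m import *
st=arm.get_state(); print(st['eef_pos'],inv(st['eef_pos'][:2])*1000,st['ee_rot'],st['force'])
E
```

```text
t: 8.17
eef_pos: [0.5847, -0.0545, 0.1087]
ee_rot: [-3.142, -0.0, -1.294]
force: [-1.0, 0.5, -0.2]
width: 0.0006
gripper_force: 0.3
t: 8.58
eef_pos: [0.5892, -0.0702, 0.084]
ee_rot: [-3.142, -0.0, -1.294]
force: [-0.2, 1.0, 0.2]
width: 0.0004
gripper_force: 0.3
t: 9.0
eef_pos: [0.5915, -0.0795, 0.0577]
ee_rot: [3.141, 0.0, -1.294]
force: [-0.7, -0.0, 1.4]
width: 0.0003
gripper_force: 0.2
jig 0.5735686665197318 -0.041467527246562864 15.970682674177484 res [ 0.39715061  2.07526837  1.34026765 -0.4152979  -1.51294347 -1.37388517
 -0.22447479 -0.2860853 ]
[ 0.59152909 -0.07948148  0.05771012] [  6.80783498 -41.48844796] [ 3.14104207e+00  7.07660102e-05 -1.29379396e+00] [-0.7177774  -0.00473057  1.35391054]
```

```bash
python3 -m crank '[{"dx":0.0002,"dy":-0.0008,"dz":-0.0025,"twist":0,"grip":-1},{"dx":0.0004,"dy":-0.0012,"dz":-0.005,"twist":0,"grip":-1},{"dx":0.0005,"dy":-0.0016,"dz":-0.0075,"twist":0,"grip":-1},{"dx":0.0005,"dy":-0.002,"dz":-0.01,"twist":0,"grip":-1},{"dx":0.0005,"dy":-0.002,"dz":-0.012,"twist":0,"grip":-1}]'
python3 -m crank '[{"dx":0,"dy":0,"dz":-0.001,"twist":0,"grip":-1},{"dx":0,"dy":0,"dz":-0.002,"twist":0,"grip":-1},{"dx":0,"dy":0,"dz":-0.003,"twist":0,"grip":-1},{"dx":0,"dy":0,"dz":-0.004,"twist":0,"grip":-1},{"dx":0,"dy":0,"dz":-0.005,"twist":0,"grip":-1}]'
```

```text
t: 9.42
eef_pos: [0.5923, -0.0813, 0.0464]
ee_rot: [-3.141, -0.0, -1.294]
force: [0.1, -1.1, 0.3]
width: 0.0004
gripper_force: 0.2
t: 9.83
eef_pos: [0.5923, -0.0813, 0.0416]
ee_rot: [-3.141, -0.0, -1.294]
force: [-0.4, -0.6, -0.1]
width: 0.0007
gripper_force: 0.2
```

```bash
python3 -m crank '[{"dx":0,"dy":0,"dz":-0.0005,"twist":0,"grip":-1},{"dx":0,"dy":0,"dz":-0.001,"twist":0,"grip":-1},{"dx":0,"dy":0,"dz":-0.0015,"twist":0,"grip":-1},{"dx":0,"dy":0,"dz":-0.002,"twist":0,"grip":-1},{"dx":0,"dy":0,"dz":-0.0025,"twist":0,"grip":-1}]'
python3 -m crank '[{"dx":0,"dy":0,"dz":-0.0002,"twist":0,"grip":-1},{"dx":0,"dy":0,"dz":-0.0004,"twist":0,"grip":-1},{"dx":0,"dy":0,"dz":-0.0006,"twist":0,"grip":-1},{"dx":0,"dy":0,"dz":-0.0008,"twist":0,"grip":-1},{"dx":0,"dy":0,"dz":-0.001,"twist":0,"grip":-1}]'
python3 - <<'E'
from h import *
b=save('scene','s3.png')[130:260,260:400]
b=cv2.resize(b,(560,520),interpolation=cv2.INTER_CUBIC); cv2.imwrite('pics/s3c.png',b[:,:,::-1])
E
```

```text
t: 10.25
eef_pos: [0.5923, -0.0813, 0.04]
ee_rot: [-3.141, -0.0, -1.293]
force: [-4.4, 1.6, 14.3]
width: 0.0005
gripper_force: 6.8
t: 10.67
eef_pos: [0.5924, -0.0813, 0.0399]
ee_rot: [-3.141, -0.001, -1.293]
force: [-5.9, 2.6, 19.0]
width: 0.0003
gripper_force: 9.2
```

View pics/s3c.png

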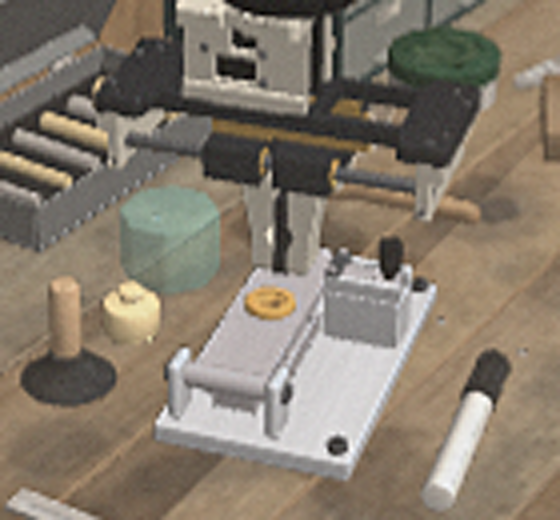

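The leaf is level in the scene view, under the fingers at (285,275), and the TCP stopped at z 0.040, so it is shut. Next is the bolt.

```bash
python3 -m crank '[{"dx":0,"dy":0,"dz":0.025,"twist":0,"grip":-1},{"dx":0,"dy":0,"dz":0.06,"twist":0,"grip":-1},{"dx":0,"dy":0,"dz":0.08,"twist":0,"grip":-1},{"dx":-0.03,"dy":-0.006,"dz":0.08,"twist":0,"grip":-1},{"dx":-0.06,"dy":-0.012,"dz":0.08,"twist":0,"grip":-1}]'
python3 -m crank '[{"dx":-0.025,"dy":-0.005,"dz":0,"twist":0,"grip":-1},{"dx":-0.039,"dy":-0.0085,"dz":0,"twist":0,"grip":-1},{"dx":-0.039,"dy":-0.0085,"dz":-0.02,"twist":0,"grip":-1},{"dx":-0.039,"dy":-0.0085,"dz":-0.045,"twist":0,"grip":-1},{"dx":-0.039,"dy":-0.0085,"dz":-0.058,"twist":0,"grip":-1}]'
python3 -m crank '[{"dx":0,"dy":0,"dz":0,"twist":0,"grip":-1},{"dx":0,"dy":0,"dz":0,"twist":0,"grip":-1},{"dx":0.002,"dy":0.0005,"dz":0,"twist":0,"grip":-1},{"dx":0.004,"dy":0.001,"dz":0,"twist":0,"grip":-1},{"dx":0.006,"dy":0.0017,"dz":0,"twist":0,"grip":-1}]'
python3 - <<'E'
from m import *
st=arm.get_state(); print(st['eef_pos'],inv(st['eef_pos'][:2])*1000,st['ee_rot'],st['force'])
b=save('scene','s4.png')[130:260,260:400]
b=cv2.resize(b,(560,520),interpolation=cv2.INTER_CUBIC); cv2.imwrite('pics/s4c.png',b[:,:,::-1])
E
```

```text
t: 11.13
eef_pos: [0.5332, -0.093, 0.1192]
ee_rot: [-3.139, -0.0, -1.293]
force: [-0.9, 0.5, -1.5]
width: 0.0005
gripper_force: 0.0
t: 11.55
eef_pos: [0.492, -0.1018, 0.0587]
ee_rot: [3.141, 0.001, -1.294]
force: [-0.9, -0.3, -0.7]
width: 0.0006
gripper_force: 0.0
t: 11.97
eef_pos: [0.5002, -0.0999, 0.0611]
ee_rot: [-3.14, -0.0, -1.294]
force: [0.9, 0.3, 0.1]
width: 0.001
gripper_force: 0.0
jig 0.5735686665197318 -0.041467527246562864 15.970682674177484 res [ 0.39715061  2.07526837  1.34026765 -0.4152979  -1.51294347 -1.37388517
 -0.22447479 -0.2860853 ]
[ 0.50024814 -0.0999346   0.06106788] [-86.57749135 -36.03658452] [-3.13969239e+00 -3.18931189e-04 -1.29367255e+00] [0.88281212 0.34916133 0.09365975]
```

View pics/s4c.png

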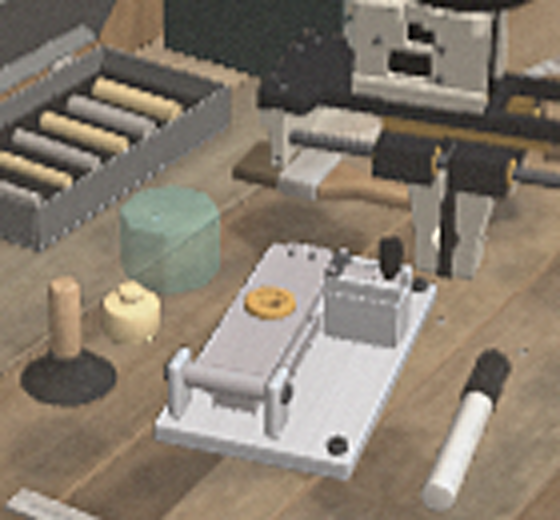

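The leaf is fully down. The fingers are just behind the knob, at (450,240) against the knob at (392,258). Now I'll push along jig +x.

```bash
python3 -m crank '[{"dx":0.003,"dy":0.0009,"dz":-0.002,"twist":0,"grip":-1},{"dx":0.006,"dy":0.0017,"dz":-0.002,"twist":0,"grip":-1},{"dx":0.009,"dy":0.0026,"dz":-0.002,"twist":0,"grip":-1},{"dx":0.012,"dy":0.0034,"dz":-0.002,"twist":0,"grip":-1},{"dx":0.015,"dy":0.0043,"dz":-0.002,"twist":0,"grip":-1}]'
python3 -m crank '[{"dx":0.0015,"dy":0.0004,"dz":0,"twist":0,"grip":-1},{"dx":0.003,"dy":0.0009,"dz":0,"twist":0,"grip":-1},{"dx":0.0045,"dy":0.0013,"dz":0,"twist":0,"grip":-1},{"dx":0.006,"dy":0.0017,"dz":0,"twist":0,"grip":-1},{"dx":0.007,"dy":0.002,"dz":0,"twist":0,"grip":-1}]'
```

```text
t: 12.43
eef_pos: [0.5139, -0.0959, 0.0579]
ee_rot: [3.14, 0.0, -1.294]
force: [-2.2, -0.6, 1.2]
width: 0.0003
gripper_force: 1.1
t: 12.85
eef_pos: [0.5212, -0.0938, 0.058]
ee_rot: [3.141, 0.0, -1.294]
force: [-1.9, -1.4, 1.1]
width: 0.0003
gripper_force: 1.0
```

```bash
python3 -m crank '[{"dx":0.0008,"dy":0.0002,"dz":0,"twist":0,"grip":-1},{"dx":0.0016,"dy":0.0004,"dz":0,"twist":0,"grip":-1},{"dx":0.0024,"dy":0.0007,"dz":0,"twist":0,"grip":-1},{"dx":0.003,"dy":0.0009,"dz":0,"twist":0,"grip":-1},{"dx":0.003,"dy":0.0009,"dz":0,"twist":0,"grip":-1}]'
```

```text
t: 13.27
eef_pos: [0.5243, -0.0929, 0.058]
ee_rot: [-3.142, -0.0, -1.294]
force: [-0.9, -0.8, -0.5]
width: 0.0003
gripper_force: 0.8
```

```bash
python3 -m crank '[{"dx":0.0008,"dy":0.0002,"dz":0,"twist":0,"grip":-1},{"dx":0.0016,"dy":0.0004,"dz":0,"twist":0,"grip":-1},{"dx":0.0024,"dy":0.0007,"dz":0,"twist":0,"grip":-1},{"dx":0.003,"dy":0.0009,"dz":0,"twist":0,"grip":-1},{"dx":0.003,"dy":0.0009,"dz":0,"twist":0,"grip":-1}]'
python3 - <<'E'
from h import *
b=save('scene','s5.png')[130:260,260:400]
b=cv2.resize(b,(560,520),interpolation=cv2.INTER_CUBIC); cv2.imwrite('pics/s5c.png',b[:,:,::-1])
E
```

```text
t: 13.68
eef_pos: [0.5271, -0.0921, 0.058]
ee_rot: [3.141, -0.0, -1.294]
force: [-2.4, -1.2, 0.7]
width: 0.0006
gripper_force: 1.2
```

View pics/s5c.png

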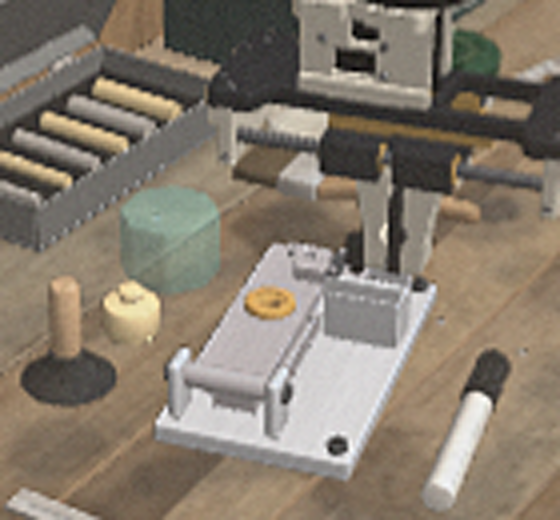

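The bolt tip is now over the leaf at (312,262). I'll keep going until it reaches the end of travel.

```bash
python3 -m crank '[{"dx":0.0006,"dy":0.0002,"dz":0,"twist":0,"grip":-1},{"dx":0.0012,"dy":0.0003,"dz":0,"twist":0,"grip":-1},{"dx":0.0018,"dy":0.0005,"dz":0,"twist":0,"grip":-1},{"dx":0.002,"dy":0.0006,"dz":0,"twist":0,"grip":-1},{"dx":0.002,"dy":0.0006,"dz":0,"twist":0,"grip":-1}]'
python3 -m crank '[{"dx":0.0004,"dy":0.0001,"dz":0,"twist":0,"grip":-1},{"dx":0.0008,"dy":0.0002,"dz":0,"twist":0,"grip":-1},{"dx":0.0012,"dy":0.0003,"dz":0,"twist":0,"grip":-1},{"dx":0.0012,"dy":0.0003,"dz":0,"twist":0,"grip":-1},{"dx":0.0012,"dy":0.0003,"dz":0,"twist":0,"grip":-1}]'
```

```text
t: 14.15
eef_pos: [0.5274, -0.092, 0.0579]
ee_rot: [3.138, 0.0, -1.294]
force: [-7.0, -2.3, 5.5]
width: 0.0007
gripper_force: 4.0
t: 14.57
eef_pos: [0.5275, -0.092, 0.0579]
ee_rot: [3.136, 0.0, -1.294]
force: [-11.2, -4.0, 8.0]
width: 0.0004
gripper_force: 5.5
```

The force rises against a hard stop. I'll retract and verify.

```bash
python3 -m crank '[{"dx":-0.005,"dy":-0.0014,"dz":0,"twist":0,"grip":-1},{"dx":-0.02,"dy":-0.006,"dz":0,"twist":0,"grip":-1},{"dx":-0.025,"dy":-0.007,"dz":0.03,"twist":0,"grip":-1},{"dx":-0.025,"dy":-0.007,"dz":0.07,"twist":0,"grip":-1},{"dx":-0.035,"dy":-0.01,"dz":0.1,"twist":0,"grip":-1}]'
python3 -m crank '[{"dx":-0.02,"dy":-0.02,"dz":0.02,"twist":0,"grip":-1},{"dx":-0.04,"dy":-0.04,"dz":0.04,"twist":0,"grip":-1},{"dx":-0.04,"dy":-0.06,"dz":0.06,"twist":0,"grip":-1},{"dx":-0.04,"dy":-0.08,"dz":0.06,"twist":0,"grip":-1},{"dx":-0.04,"dy":-0.1,"dz":0.06,"twist":0,"grip":-1}]'
python3 - <<'E'
from m import *
b=save('scene','s6.png')[150:225,300:400]; t=save('top','t6.png')[165:240,290:390]
o=np.vstack([cv2.resize(x,(400,300),interpolation=cv2.INTER_CUBIC) for x in(b,t)])
cv2.imwrite('pics/c6.png',o[:,:,::-1])
for X in(-58,-38): print(X,'scene',proj('scene',jw((X+2,-37,71))),'top',proj('top',jw((X+2,-37,71))))
print(arm.get_state()['force'])
E
```

```text
t: 14.98
eef_pos: [0.4976, -0.1008, 0.1607]
ee_rot: [-3.138, -0.001, -1.293]
force: [2.6, -0.1, 0.6]
width: 0.0008
gripper_force: 0.0
t: 15.4
eef_pos: [0.457, -0.2018, 0.2205]
ee_rot: [-3.135, -0.002, -1.293]
force: [0.6, 0.4, -0.8]
width: 0.0005
gripper_force: 0.0
jig 0.5735686665197318 -0.041467527246562864 15.970682674177484 res [ 0.39715061  2.07526837  1.34026765 -0.4152979  -1.51294347 -1.37388517
 -0.22447479 -0.2860853 ]
-58 scene (np.float64(358.45565475341465), np.float64(190.22924145520412)) top (np.float64(353.51323186817905), np.float64(207.62987804782833))
-38 scene (np.float64(349.50842456509594), np.float64(188.66682003514686)) top (np.float64(351.48933926580565), np.float64(200.65964548727584))
[ 0.01688169 -0.22289906  0.2580005 ]
```

View pics/c6.png

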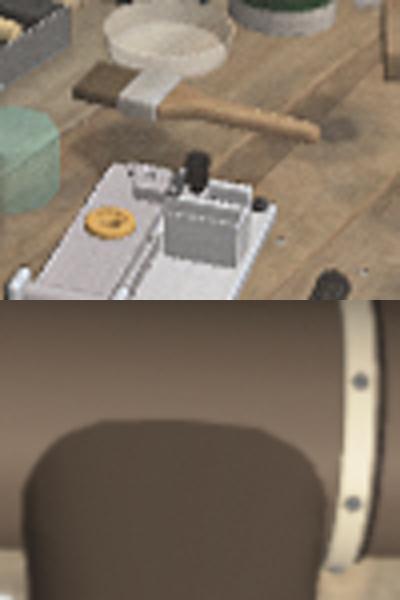

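In the scene view the knob top is at (349.2, 188.7). The home prediction is (349.5, 188.7) and the drawn-back one is (358.5, 190.2). The bolt is therefore home and the leaf is shut.

```bash
python3 -m crank '[{"dx":0,"dy":0,"dz":0,"twist":0,"grip":-1},{"dx":0,"dy":0,"dz":0,"twist":0,"grip":-1},{"dx":0,"dy":0,"dz":0,"twist":0,"grip":-1},{"dx":0,"dy":0,"dz":0,"twist":0,"grip":-1},{"dx":0,"dy":0,"dz":0,"twist":0,"grip":-1}]'
python3 -c "from station import arm; print(arm.job_done())"
```

```text
t: 15.92
eef_pos: [0.4556, -0.2005, 0.218]
ee_rot: [-3.141, -0.0, -1.293]
force: [0.2, 0.2, 0.2]
width: 0.0004
gripper_force: 0.0
the job is handed in; nothing more can be done
None
```

The job is handed in at about 16 s of the 51 s: the bar was pushed against the end stop (about 9 N), the leaf shut on it and the bolt pushed fully home, with the arm clear at the end; the hand-in returned no verdict.

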